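# Clamp a weld test coupon in a ratchet hold-down, two teeth past first bearing

## Task

Slide the flat steel coupon into the throat of the hold-down clamp until its end butts gently against the stop, square and central under the foot. Then wind the black knob clockwise until you feel the foot just bear on the coupon, take it up two more clicks of the ratchet and no further, and let go so that the pawl holds it there. Leave the hammer, brush and magnet where they lie.

Things in the scene. Friction and masses are not known exactly. Their poses are not given: they have to be found in the camera images.
- coupon: the work: a plain flat bar of bright steel, 200 x 40 x 10 mm, 0.4 to 0.9 kg, lying loose and flat on the bench. Origin at the centre of its underside; x along its 200 mm length, y across, z up. Either end may go in first.
- clamp: the grey cast-steel C-frame of the bench hold-down, bolted down. Origin on the bench top under the foot's axis; x points into the throat, from its open front to the column, z up. Over-arm 44 mm wide (nose boss 52), z 71 to 107 mm, front at x = -26 mm; the wheel on top reaches x = -34 mm, so hold the coupon at about x = -100 mm. Column and flange lie behind, to x = 168 mm.
- coupon_home (a point): on the bench, where the coupon's origin is when home: 55 mm in front of the foot's axis, 100 mm in front of the stop. x points into the throat; the coupon's length must lie along it. It slides in flat on the bench, under the foot.
- stop: the hardened steel stop on the column at the back of the throat, 50 mm wide, 22 mm high. Origin at the bottom centre of its front face, 45 mm behind the foot's axis. The coupon's end butts against this face; it does not give.
- knob_grip (a point): the middle of the round black ribbed knob on top of the clamp, on its upright axis, 145 mm above the bench. The knob is 44 mm in diameter and 28 mm high (129 to 157 mm above the bench) and stays at this height. Below it a 22 mm hub, then wheel and pawl, up to 122 mm above the bench: keep fingertips above 125 mm. Nothing else stands beside the knob.
- knob (a joint): turn of knob and wheel together, rad: 0 at the start, grows clockwise seen from above, which sends the foot down; ends at 3.9. One tooth = 0.314 rad = 1.25 mm of foot travel. The pawl seats at whole multiples of 0.314; it drops in by 0.25 tooth past a multiple, so turn 0.3 to 0.5 tooth past it and let go: the loaded wheel then falls back onto the pawl, no further.
- wheel: the steel ratchet wheel under the knob: 68 mm in diameter, 10 mm thick, 20 saw teeth 5 mm deep. Origin at the centre of its underside, 109 mm above the bench. Free winding takes up to 0.05 Nm, rising and falling with each tooth; the thread is fast (4 mm of foot travel per rad), so that only the pawl keeps it from turning back when the foot is loaded.
- pawl: the dark steel pawl behind the wheel, 33 mm from pivot to nose, 9 mm thick, pressed into the teeth by a light spring; a short thumb tail sticks out beyond the pivot. Origin at its pivot on top of the over-arm. While it is left alone the wheel cannot turn back.
- plunger: steel rod, 16 mm, that comes down out of the over-arm, with all below it (the foot): coil spring, collar and a 28 mm round pad on a threaded stem. Does not turn. Origin on its axis at its lower end, 50 mm above the bench at the start. The pad is set differently each time, not measured: underside 31 to 38 mm below this origin, so 2 to 9 mm clear of the coupon: it must be felt.
- spring (a point): middle of the foot's coil spring, 8 mm under the plunger's origin. It is preloaded: as the pad first bears, the foot's force steps to about 26 N and the knob's torque by about 0.1 Nm; from there each tooth adds about 39 N and 0.155 Nm.
- chip_hammer: bystander: steel chipping hammer, 250 mm long, lying on the bench; origin under the middle of its handle. Leave it.
- wire_brush: bystander: wooden wire brush, 260 mm long, bristles down; origin under its middle. Leave it.
- magnet: bystander: flat red welding magnet, 90 x 65 x 20 mm; origin under its middle. Leave it.
Mind the look-alikes: they are no part of the job. Of the things that look like the clamp, the largest one is meant.

How it is judged:
By the outcome, as a careful person would: the job done as asked, in the order asked, and still so for the second after the job is handed in, with the robot touching nothing.
It also fails if it takes over 72 s, if anything falls off the work surface, if the arm or the gripper's body presses on something with over 40 N, if the wrist force passes 120 N, or if a joint passes its speed limit or range.

## Robot

A 6-joint arm with a two-finger parallel gripper is mounted at the origin on the work surface. World frame = base frame: x ahead of the robot, y to its left, z up, the work surface at z = 0. Lengths are in mm, angles in rad, forces in N, time in s.
With the tool pointing down it reaches from about 350 to 850 mm from the base axis. Payload 8.1 kg.
Tool frame: the origin (TCP) lies between the finger pads; the fingertips stand 25 mm ahead of it and the grasp point (between the pads) lies 6 mm ahead of it (bot.nose_length is the z of the fingertips in the tool frame, in mm); z points along the fingers, y is the line along which they close (so a half turn about z gives the same grasp; the last joint's range is limited). The gripper opens to 93 mm and grips with 3 to 60 N. Pads are 15 mm wide; open, the fingers measure 128 mm over their backs; the gripper's body (75 mm by 188 mm) begins 65 mm behind the grasp point.
Start: joints at [1.173, 0.13, 1.488, -0, 1.523, -0.085], TCP at [184.613, 570.897, 210.335] pointing down, gripper open.
Joint ranges: [-2.96, 2.96], [-0.89, 2.26], [0.02, 2.5], [-1.34, 4.48], [0, 2.73], [-2.66, 2.66]. Speed limits (rad/s): [2.39, 2.39, 2.79, 3.14, 3.14, 3.14].

## Interface

Orientations are given as [roll, pitch, yaw] about the fixed x, y, z axes, in that order (R = Rz(yaw) Ry(pitch) Rx(roll)).
In Python, from workcell import bot gives the robot as it stands. The module is installed in compiled form; this text tells all that it offers.
- The arm moves only by the tool play_rows, never from a script. Its argument "motion" is one flat list of numbers, 6 for each row, row after row: the shift along the tool's x, y, z in m, then the turn, a rotation vector about the tool's x, y, z in degrees. A call has exactly 8 rows; each row is the pose to reach, as a shift and turn from the pose commanded when the call began, along the tool's axes at that moment; what a row does not reach only later rows make up. A row lasts 1/12 s, in which the tool goes at most 41.7 mm and 7.16 degrees, less where a joint would pass 70% of its speed; a pose out of reach is approached as far as the arm can. A call with a gripper value outside its range is refused whole. "gripper" is the closure, from 0 (fully open) to 1 (shut), set as the call begins (left out, the last holds). The fingers move at their own pace and stop on an object; "newtons" is the grip in N (left out, the last holds). Time passes only in rows, so rows that repeat a pose let the fingers close, or fill a call up. It gives the time, the measured TCP pose, the force, the opening and the grip force at its end, in the units of the state.
- bot.observe(): the state, without advancing time (a new reading comes with each control period).
- bot.get_image(name): name is "scene" or "top"; returns (picture, depth): 400x640x3 uint8, blue, green, red; 400x640 float32, mm along the optical axis (not along the pixel's ray), 0 where there is no reading.
- bot.get_calibration(name): a dict with "vfov" (degrees; the focal length in pixels is half the picture's height over the tangent of half this angle, whatever the lens; pixels are square), "cx", "cy" (the principal point, pixels), "R" (3x3) and "t" (3): a world point X has camera coordinates R X + t. Camera axes: x right, y down, z forward; pixel columns grow to the right and rows downward; lengths in mm; the calibration is good to about 2 mm. A picture is of the moment at which its call begins. get_calibration takes no time and is no camera call.
- bot.close_job(): hands the job in; it is judged then, once.
Trained networks look in the newest picture that a camera, given by its name, has taken for a name from the list of things; names that differ only in an ending like _2 or _b are one class to them, and where a whole thing is asked for, a point or a joint stands for the part that bears it (a point fixed in the world has none). Each returns a list of dicts, best first, with "p" (0 to 1); they miss things now and then, are a little off and sometimes report something else, mostly with a low value. They report only what shows in the picture. A call takes as long as a camera call. They do not tell look-alikes from the thing itself.
- bot.recognise(camera, thing): "extent" ([left, top, width, height] in pixels, round what is visible of it).
- bot.cut_out(camera, thing): "mask" (400x640 bool, what is visible of it) and "extent" ([left, top, width, height] in pixels, round what is visible of it).
The state is a dict: "clock": time; "joint_positions": joint angles; "qvel": joint speeds; "joint_torque": joint torques, N m; "position": TCP position; "tcp_rot": TCP orientation; "force": force on the tool from outside, world axes, zero at the start; "moment": the same for the moment, N m; "grip_width": finger opening in mm; "grip_force": force on a finger pad.
Only numpy, scipy, OpenCV 4.12 (cv2) and the standard library are available. Lean on these libraries where they do the work, as an engineer would, in place of code of your own. Each camera call takes 0.05 s, during which the arm holds its last target. There are 200 camera calls.

## Working session

There is one attempt and no reset: what is moved stays moved. The work goes in short steps, Python scripts to look and compute and a tool call to move; the robot and the scene stay as the last step left them, time stands still between calls to the robot, and variables do not carry over. Pictures are saved under pics/ and viewed, at most 10 in all, crops included, and the job is handed in when it is done.

Besides the shell and the picture viewer there is one more tool, called after "Request:" by a JSON object that holds its "fn" and its "kwargs", one argument or row to a line. play_rows: Moves the arm, as the interface text tells. Its arguments: {"type":"object","properties":{"motion":{"type":"array"},"gripper":{"type":"number"},"newtons":{"type":"number"}},"required":["motion"]}

```bash
mkdir -p pics; cat > h.py <<'E'
from workcell import bot
import numpy as np, cv2
def cal(n):
    c=bot.get_calibration(n); f=200/np.tan(np.radians(c['vfov'])/2); return f,c['cx'],c['cy'],np.array(c['R']),np.array(c['t'])
def unproj(n,u,v,d):
    f,cx,cy,R,t=cal(n); u,v,d=map(np.asarray,(u,v,d))
    X=np.stack([(u-cx)/f*d,(v-cy)/f*d,d],-1); return (X-t)@R
def cloud(n,depth):
    v,u=np.mgrid[:400,:640]; return unproj(n,u,v,depth)
def proj(n,X):
    f,cx,cy,R,t=cal(n); c=R@np.asarray(X,float)+t; return cx+f*c[0]/c[2],cy+f*c[1]/c[2]
E
python3 - <<'E'
from h import *
s=bot.observe(); print({k:np.round(v,3).tolist() for k,v in s.items()})
for n in('top','scene'):
    im,d=bot.get_image(n); cv2.imwrite(f'pics/{n}0.png',im); np.save(n+'0.npy',d)
    P=cloud(n,d)
    print(n,cal(n)[3].round(2).tolist(),cal(n)[4].round(0))
    for th in('coupon','clamp','knob_grip','wheel','pawl','stop','plunger'):
        for r in bot.cut_out(n,th)[:4]:
            m=r['mask']&(d>0); q=P[m]
            print(n,th,round(r['p'],2),r['extent'],np.median(q,0).round(0) if len(q) else '', q[:,2].max().round() if len(q) else '')
E
```

```text
{'clock': 0.0, 'joint_positions': [1.173, 0.131, 1.489, 0.0, 1.523, -0.085], 'qvel': [0.001, -0.001, 0.001, -0.002, -0.0, 0.001], 'joint_torque': [-0.002, -55.987, -49.174, 0.076, 0.036, -0.0], 'position': [184.372, 570.372, 209.305], 'tcp_rot': [-3.14, -0.0, 2.829], 'force': [-0.335, 0.147, 0.013], 'moment': [0.007, -0.002, 0.048], 'grip_force': 0.0, 'grip_width': 92.862}
top [[-0.03, -1.0, -0.02], [-0.99, 0.03, -0.1], [0.1, 0.01, -0.99]] [  67.  581. 1013.]
top coupon 0.58 [267.4, 194.8, 65.6, 37.5] [542. 126.  10.] 15.0
top clamp 0.89 [390.3, 195.7, 63.0, 40.7] [ 517. -234.   20.] 162.0
top clamp 0.88 [265.4, 274.6, 60.1, 27.2] [339. 115.  17.] 128.0
top clamp 0.83 [382.8, 138.7, 51.6, 26.5] [ 704. -206.   42.] 128.0
top knob_grip 0.91 [391.0, 208.5, 27.4, 24.5] [ 506. -155.  153.] 162.0
top knob_grip 0.72 [265.6, 282.1, 19.2, 15.2] [343. 182. 120.] 128.0
top knob_grip 0.61 [383.1, 135.4, 20.8, 20.0] [ 710. -146.  120.] 128.0
top wheel 0.52 [392.5, 210.9, 20.2, 24.8] [ 498. -144.  118.] 152.0
top pawl 0.44 [417.5, 213.0, 9.2, 16.5] [ 513. -211.  120.] 125.0
scene [[0.53, 0.85, -0.
[... 200 characters left out ...]
161.0
scene clamp 0.71 [244.6, 255.7, 61.3, 64.8] [ 725. -214.   31.] 126.0
scene clamp 0.7 [286.4, 125.3, 48.8, 48.7] [348. 122.  34.] 124.0
scene clamp 0.56 [198.1, 195.2, 69.0, 82.3] [ 533. -236.   48.] 161.0
scene knob_grip 0.71 [240.5, 192.4, 24.2, 25.1] [ 521. -166.  136.] 161.0
scene knob_grip 0.45 [322.5, 126.2, 15.8, 18.8] [348. 176.  94.] 124.0
scene wheel 0.49 [286.0, 264.1, 19.8, 12.3] [ 731. -158.   92.] 106.0
scene wheel 0.46 [240.7, 202.0, 25.1, 16.2] [ 524. -169.  117.] 137.0
scene wheel 0.39 [320.8, 136.9, 14.2, 4.8] [352. 171.  91.] 103.0
scene pawl 0.56 [274.4, 270.0, 13.3, 12.1] [ 718. -199.   91.] 96.0
scene plunger 0.49 [251.2, 229.1, 12.2, 6.8] [ 516. -165.   31.] 52.0
```

```bash
python3 - <<'E'
from h import *
im=cv2.imread('pics/top0.png'); c=im[100:320,240:480]; a=cv2.resize(c,None,fx=3.3,fy=2.7,interpolation=2)[:600,:800]; cv2.imwrite('pics/a.png',a)
im=cv2.imread('pics/scene0.png'); c=im[110:330,170:430]; cv2.imwrite('pics/b.png',cv2.resize(c,None,fx=2.7,fy=2.7,interpolation=2)[:600,:800])
d=np.load('top0.npy');P=cloud('top',d)
# coupon
u0,v0,w,h=[int(x) for x in (262,190,76,48)]
box=np.zeros((400,640),bool);box[v0:v0+h,u0:u0+w]=1
cm=max(bot.cut_out('top','coupon'),key=lambda r:r['p'])['mask']
q=P[cm&(abs(P[...,2]-10)<6)][:,:2].astype(np.float32)
print('coupon top rect',cv2.minAreaRect(q),q.mean(0))
r=[r for r in bot.cut_out('top','knob_grip') if r['extent'][0]>385 and r['extent'][1]>200][0]
k=P[(P[...,2]>145)&(P[...,2]<175)&(P[...,1]<-100)&(P[...,1]>-230)&(abs(P[...,0]-506)<60)]
print('knob',k.mean(0),np.median(k,0),len(k),cv2.minEnclosingCircle(k[:,:2].astype(np.float32)))
print('kmask',P[r['mask']].mean(0))
# over-arm
b=P[(P[...,2]>85)&(P[...,2]<130)&(P[...,1]<-100)&(P[...,1]>-330)&(abs(P[...,0]-506)<80)]
b=b[:,:2].astype(np.float32); print('arm',len(b),cv2.minAreaRect(b),b.min(0),b.max(0))
for lo,hi in((10,40),(40,85)):
    z=P[(P[...,2]>lo)&(P[...,2]<hi)&(P[...,1]<-90)&(P[...,1]>-360)&(abs(P[...,0]-506)<90)][:,:2].astype(np.float32)
    if len(z)>4: print(lo,len(z),cv2.minAreaRect(z))
E
```

```text
coupon top rect ((542.5017700195312, 125.36444091796875), (40.97186279296875, 197.8278350830078), 21.249629974365234) [541.91425 125.52192]
knob [ 507.10032489 -157.62440389  156.51266414] [ 506.90693341 -157.64604361  156.63716931] 259 ((507.1087341308594, -158.7369842529297), 23.03431510925293)
kmask [ 506.41604964 -155.46445051  137.16392614]
arm 552 ((513.69921875, -188.27272033691406), (62.782623291015625, 124.95791625976562), 12.466540336608887) [ 474.65942 -251.90778] [ 543.96655 -126.7377 ]
10 770 ((526.308837890625, -263.9266052246094), (99.26335144042969, 120.10891723632812), 10.393996238708496)
40 43 ((523.1906127929688, -215.4697265625), (30.515708923339844, 168.22544860839844), 14.20500373840332)
```

View pics/a.png

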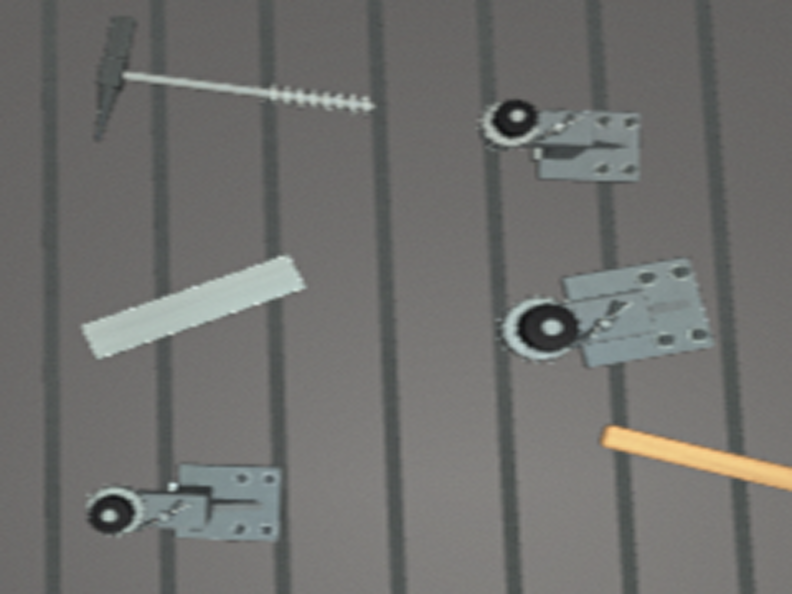

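View pics/b.png

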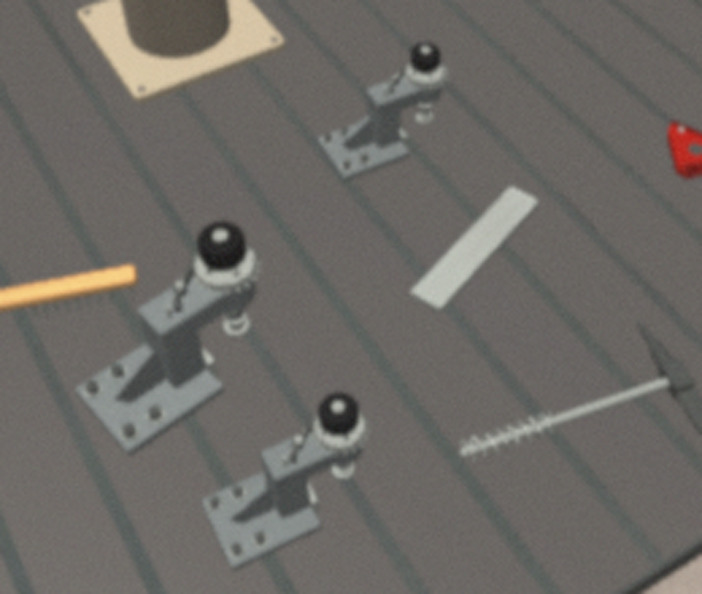

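```bash
cat >> h.py <<'E'
def step(cur,tgt):
    y=np.radians(cur[3]); dx,dy,dz=np.array(tgt[:3])-cur[:3]
    print('mm',np.round([np.cos(y)*dx+np.sin(y)*dy, np.sin(y)*dx-np.cos(y)*dy, -dz],2),'deg z',round(cur[3]-tgt[3],2))
E
python3 - <<'E'
from h import *
step((184.6,570.9,210.3,162.1),(525.9,167.3,110,111.25))
E
```

```text
mm [-448.83 -279.16  100.3 ] deg z 50.85
```

Request:
{"fn": "play_rows", "kwargs": {
  "motion": [-0.04,-0.025,0.01,0,0,6,-0.08,-0.05,0.02,0,0,12,-0.115,-0.07,0.03,0,0,18,-0.15,-0.093,0.04,0,0,24,-0.185,-0.115,0.05,0,0,30,-0.22,-0.137,0.06,0,0,36,-0.255,-0.16,0.07,0,0,43,-0.29,-0.18,0.07,0,0,50.85],
  "gripper": 0,
  "newtons": 30
}}

```text
clock: 1.57
position: [394.8, 320.1, 140.0]
tcp_rot: [-3.14, 0.0, 1.948]
force: [0.4, 1.1, -0.3]
grip_width: 93.0
grip_force: 0.0
```

```bash
python3 - <<'E'
from h import *
print(bot.observe()['position'])
step((405.2,310.5,140.3,111.25),(525.9,167.3,75,111.25))
E
```

```text
[394.76384032 320.05724766 139.98146051]
mm [-177.21   60.59   65.3 ] deg z 0.0
```

Request:
{"fn": "play_rows", "kwargs": {
  "motion": [-0.03,0.01,0.01,0,0,0,-0.065,0.022,0.02,0,0,0,-0.1,0.034,0.035,0,0,0,-0.13,0.044,0.05,0,0,0,-0.16,0.054,0.06,0,0,0,-0.177,0.0605,0.065,0,0,0,-0.177,0.0605,0.065,0,0,0,-0.177,0.0605,0.065,0,0,0]
}}

```text
clock: 2.23
position: [517.0, 179.8, 76.1]
tcp_rot: [-3.141, -0.0, 1.951]
force: [-0.5, -0.1, 0.3]
grip_width: 93.0
grip_force: 0.0
```

```bash
python3 - <<'E'
from h import *
im,d=bot.get_image('scene');print(bot.observe()['position'])
step((517,179.8,76.1,111.8),(525.9,167.3,27.5,111.25))
E
```

```text
[516.78546164 180.7201433   76.53730839]
mm [-14.91   3.62  48.6 ] deg z 0.55
```

Request:
{"fn": "play_rows", "kwargs": {
  "motion": [-0.008,0.002,0.005,0,0,0.3,-0.0158,0.0035,0.012,0,0,0.55,-0.0158,0.0035,0.02,0,0,0.55,-0.0158,0.0035,0.028,0,0,0.55,-0.0158,0.0035,0.036,0,0,0.55,-0.0158,0.0035,0.043,0,0,0.55,-0.0158,0.0035,0.048,0,0,0.55,-0.0158,0.0035,0.048,0,0,0.55]
}}

```text
clock: 2.95
position: [524.8, 167.1, 26.6]
tcp_rot: [-3.139, -0.0, 1.944]
force: [-0.3, 0.2, -0.3]
grip_width: 92.9
grip_force: 0.0
```

Request:
{"fn": "play_rows", "kwargs": {
  "motion": [0,0,0,0,0,0,0,0,0,0,0,0,0,0,0,0,0,0,0,0,0,0,0,0,0,0,0,0,0,0,0,0,0,0,0,0,0,0,0,0,0,0,0,0,0,0,0,0],
  "gripper": 1,
  "newtons": 30
}}

```text
clock: 3.62
position: [526.2, 167.2, 28.5]
tcp_rot: [3.141, 0.0, 1.944]
force: [-0.7, -0.3, 1.2]
grip_width: 44.5
grip_force: 0.0
```

Request:
{"fn": "play_rows", "kwargs": {
  "motion": [0,0,0,0,0,0,0,0,0,0,0,0,0,0,0,0,0,0,0,0,0,0,0,0,0,0,0,0,0,0,0,0,0,0,0,0,0,0,0,0,0,0,0,0,0,0,0,0]
}}

```text
clock: 4.28
position: [526.1, 167.2, 28.5]
tcp_rot: [3.142, -0.0, 1.944]
force: [0.2, -0.5, -0.3]
grip_width: 0.9
grip_force: 0.0
```

```bash
python3 - <<'E'
from h import *
print(bot.observe())
im,d=bot.get_image('top')
P=cloud('top',d)
for r in bot.cut_out('top','coupon')[:2]:
    q=P[r['mask']&(abs(P[...,2]-10)<6)][:,:2].astype(np.float32); print(r['p'],r['extent'],cv2.minAreaRect(q))
E
```

```text
{'clock': 4.2833, 'joint_positions': array([ 2.14813966e-01,  1.67387364e-01,  1.79435327e+00,  3.17698691e-05,
        1.17983563e+00, -1.58102946e-01]), 'qvel': array([-2.54299744e-05, -1.09370718e-03, -7.40482492e-04,  1.08122358e-03,
        2.43287943e-04,  1.42383104e-04]), 'joint_torque': array([ 6.19386738e-04, -5.23483264e+01, -4.36751139e+01,  6.94104424e-02,
        2.82564014e-02, -7.19355148e-05]), 'position': array([526.12311034, 167.20576422,  28.45246977]), 'tcp_rot': array([ 3.14157184e+00, -2.64259002e-05,  1.94370113e+00]), 'force': array([ 0.19249106, -0.47373402, -0.32670371]), 'moment': array([-0.03416698, -0.00403751,  0.04136411]), 'grip_force': 0.0, 'grip_width': 0.9452071939282046}
0.6 [293.1, 195.3, 41.6, 24.7] ((558.4488525390625, 83.70104217529297), (39.73797607421875, 108.78536987304688), 21.58892250061035)
```

```bash
python3 - <<'E'
from h import *
ims,_=bot.get_image('scene'); a=cv2.resize(ims[140:260,280:440],None,fx=4.9,fy=4.9,interpolation=2)
cv2.imwrite('pics/c.png',a)
print(proj('scene',(526.1,167.2,3)),proj('scene',(542,125,0)))
E
```

```text
(np.float64(355.17923730401935), np.float64(191.82173161481)) (np.float64(346.85840354555205), np.float64(201.08037367130498))
```

View pics/c.png

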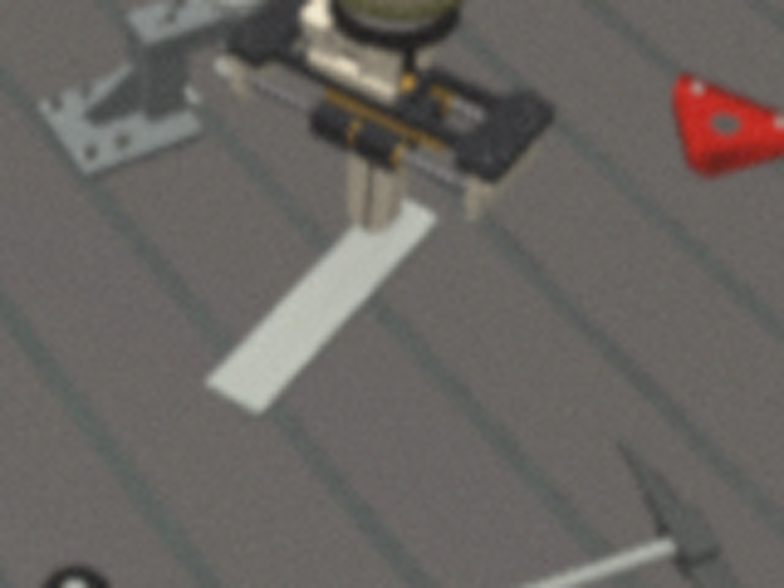

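```bash
python3 - <<'E'
from h import *
print(bot.nose_length, [a for a in dir(bot) if a[0]!='_'])
P=cloud('scene',np.load('scene0.npy')); print(P[190:200,380:400,2].mean(),P[204:208,342:348,2].mean())
ims,d=bot.get_image('scene'); Q=cloud('scene',d)
sub=Q[178:190,350:364]; print(sub[...,2].round(0).astype(int))
E
```

```text
25.0 ['IKError', 'close_job', 'cut_out', 'get_calibration', 'get_image', 'nose_length', 'observe', 'recognise']
3.5625674661170463 8.639605412895794
[[ -2  69  66  70  74  72  81  79  83  82  82  79  73  -1]
 [ -3  61  64  65  70  67  74  76  77  79  80  71  67  -3]
 [ -4  57  60  59  64  64  70  71  77  74  72  68  60   3]
 [ -1  54  53  61  61  61  64  68  68  71  67  63   8  -2]
 [ -1  50  54  54  53  56  61  60  66  67  60  53  10  10]
 [ -6  42  44  47  50  54  57  53  60  61 961  48   8  10]
 [ -5  -1  40  48  47  51  52  48  55  58  54  46   9   7]
 [ -2  -4  39  44  42  45  45  49  53  49  41   8   7   6]
 [ -2  -3   6  37  38  36  41  45  48  43  10   7   9   7]
 [ -2   8   8   9  11  36  39  42  43   6   8   7  10  10]
 [  6  11  11   9  11   6  10   9  11   7  10   7   7   9]
 [  9   5   7   5   7   4  12   9   8   7  11   8   8   9]]
```

```bash
python3 - <<'E'
from h import *
for n,w in(('scene',(165,190,348,366)),('top',(180,240,255,300))):
    im,d=bot.get_image(n); Q=cloud(n,d)
    s=Q[w[0]:w[1],w[2]:w[3]].reshape(-1,3)
    for lo,hi in((15,30),(30,45),(45,60),(60,80),(80,95)):
        q=s[(s[:,2]>lo)&(s[:,2]<hi)]
        if len(q): print(n,lo,len(q),np.median(q,0).round(1),q.min(0).round(),q.max(0).round())
print(proj('top',(526,167,3)))
for h in (3,20,35): print(h,proj('scene',(526.1,167.2,h)))
E
```

```text
scene 30 15 [534.9 159.   40.7] [523. 154.  36.] [541. 177.  44.]
scene 45 38 [533.6 158.7  52.5] [517. 151.  46.] [544. 176.  60.]
scene 60 51 [535.2 159.2  68.8] [514. 152.  60.] [547. 179.  78.]
scene 80 40 [534.5 159.   86.9] [517. 150.  80.] [547. 179.  94.]
top 15 2 [554.4 124.   15.2] [549. 122.  15.] [560. 126.  15.]
(np.float64(283.40178071176337), np.float64(219.32425770111445))
3 (np.float64(355.17923730401935), np.float64(191.82173161481))
20 (np.float64(355.51849641769144), np.float64(188.1204868778291))
35 (np.float64(355.8234505891596), np.float64(184.7935017603179))
```

Request:
{"fn": "play_rows", "kwargs": {
  "motion": [0,0,0,0,0,0,0,0,0,0,0,0,0,0,0,0,0,0,0,0,0,0,0,0,0,0,0,0,0,0,0,0,0,0,0,0,0,0,0,0,0,0,0,0,0,0,0,0],
  "gripper": 0.2
}}

```text
clock: 5.25
position: [526.1, 167.2, 28.5]
tcp_rot: [3.142, -0.0, 1.944]
force: [-0.0, -0.2, -0.4]
grip_width: 49.1
grip_force: 0.0
```

Request:
{"fn": "play_rows", "kwargs": {
  "motion": [0,0,0,0,0,0,0,0,0,0,0,0,0,0,0,0,0,0,0,0,0,0,0,0,0,0,0.001,0,0,0,0,0,0.002,0,0,0,0,0,0.003,0,0,0,0,0,0.003,0,0,0]
}}

```text
clock: 5.92
position: [525.9, 167.1, 25.1]
tcp_rot: [-3.141, -0.0, 1.944]
force: [-0.3, 0.1, 0.3]
grip_width: 74.6
grip_force: 0.0
```

```bash
python3 - <<'E'
from h import *
print(bot.observe())
ims,d=bot.get_image('scene'); a=cv2.resize(ims[140:260,280:440],None,fx=4.9,fy=4.9,interpolation=2)
cv2.imwrite('pics/d.png',a)
Q=cloud('scene',d)[165:205,335:378]
print(np.round(Q[::2,::2,2]).astype(int))
E
```

```text
{'clock': 5.9167, 'joint_positions': array([ 2.14823339e-01,  1.71910215e-01,  1.79617513e+00, -1.65161437e-05,
        1.17404085e+00, -1.58097828e-01]), 'qvel': array([ 0.00129802, -0.00048419, -0.00110001,  0.00037998,  0.00372159,
        0.00084693]), 'joint_torque': array([-1.11809210e-02, -5.26417351e+01, -4.37983024e+01,  6.99566910e-02,
       -4.31069755e-02,  5.14318654e-04]), 'position': array([525.85569924, 167.13507887,  25.07877319]), 'tcp_rot': array([-3.14106336e+00, -6.89615520e-05,  1.94372386e+00]), 'force': array([-0.32391044,  0.09393373,  0.26103903]), 'moment': array([-0.09438471,  0.10032539,  0.00603529]), 'grip_force': 0.0, 'grip_width': 74.59558033705618}
[[ -2  -4 129 119 103 133 135 134  -1  -1  -2 146 143 155 155 157 160  -3
  141 142 139 138]
 [ -1  -3  -2  90  95  94  90 131 134 132   0   2   2   0  -3 153 156 159
  158 139 141 159]
 [ -2  -4  -1  81  86  90  77  -2  -3 133 132 133  -6  -3   0  -1 139 153
  156 157 160 159]
 [  0  -6  -1  77  79  80  70   0   1  -3  -2 131 133 131  -2 141 141 138
  140 159 159 158]
 [ -3  -2  -4  65  71  70  62  -1  -
[... 752 characters left out ...]
5  10   7   7  10  50  55  58
   49   0  -2   1]
 [ -2  -2  -1  -2  -2   2   7   9   8   4   8   7  11  10   4  42  45  47
   -1  -2  -2  -2]
 [ -4  -3  -3  -1  -3  -2   7   7  10   5   7   5   7   6   1  33  37   0
   -3   3  -2   0]
 [ -4  -1  -5  -2  -2   8   7   5   6   9   7   8  10  -1   4  -4  -3   1
   -1  -2  -1  -2]
 [ -3  -2  -1  -5   9   9  10   7  11   9   8  10  -3  -1  -2   4   1  -3
   -2  -1  -1  -1]
 [  3  -3  -1  10  10  10  11  12   8  11   6  -4   0  -3  -1  -2  -2   1
    0  -2   0  -2]
 [ -5  -1   9   8  11   8   7  10   7  11  -2  -2   2  -4  -5  -1  -1   0
   -2  -2  -1   3]
 [ -5  10  11   6   5  11   6   6   9   1   2  -3  -3  -3   0  -1  -2  -2
    0  -3   2  -5]]
```

View pics/d.png

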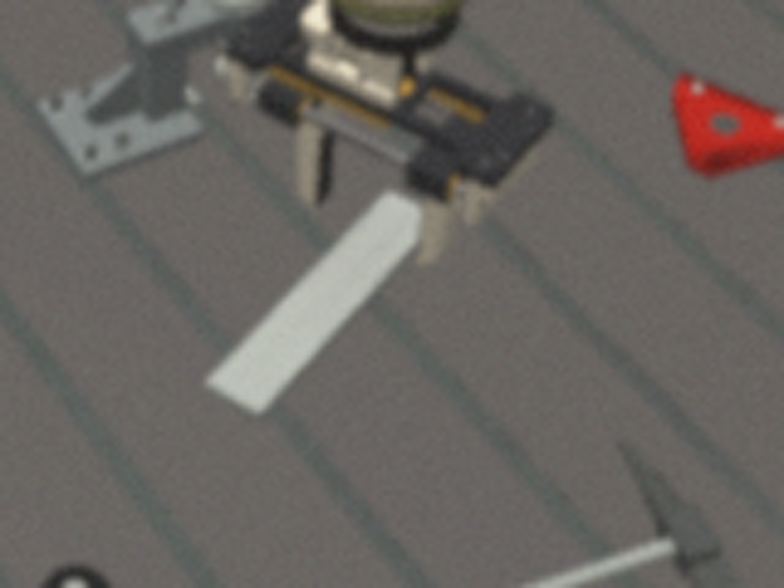

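Request:
{"fn": "play_rows", "kwargs": {
  "motion": [0,0,0.004,0,0,0,0,0,0.008,0,0,0,0,0,0.012,0,0,0,0,0,0.015,0,0,0,0,0,0.017,0,0,0,0,0,0.018,0,0,0,0,0,0.019,0,0,0,0,0,0.02,0,0,0]
}}

```text
clock: 6.63
position: [526.2, 167.2, 5.4]
tcp_rot: [3.141, 0.0, 1.944]
force: [0.9, -0.4, 0.7]
grip_width: 74.6
grip_force: 0.0
```

```bash
python3 - <<'E'
from h import *
ims,d=bot.get_image('scene')
print(bot.observe()['position'],bot.observe()['force'])
Q=cloud('scene',d)[170:205,335:378]
for lo in (3,8,13,18,25,33,45,60):
    s=Q.reshape(-1,3); s=s[(s[:,2]>lo)&(s[:,2]<lo+8)]
    A=s[s[:,0]<515]; B=s[(s[:,0]>552)&(s[:,1]>160)]
    print(lo,len(A),np.median(A,0).round() if len(A) else'',len(B),np.median(B,0).round() if len(B) else '')
E
```

```text
[526.07037337 167.19416656   5.27796896] [-0.79670639 -1.53594983 -0.37308228]
3 67 [506. 185.   8.] 2 [583. 192.   5.]
8 40 [506. 183.   9.] 1 [569. 173.  12.]
13 9 [492. 145.  17.] 4 [571. 173.  19.]
18 12 [492. 145.  23.] 10 [573. 175.  22.]
25 12 [492. 144.  30.] 13 [575. 176.  30.]
33 10 [492. 148.  38.] 10 [574. 174.  37.]
45 10 [493. 144.  49.] 15 [576. 175.  49.]
60 15 [491. 142.  64.] 10 [576. 177.  64.]
```

Request:
{"fn": "play_rows", "kwargs": {
  "motion": [0,0,0.001,0,0,0,0,0,0.002,0,0,0,0,0,0.003,0,0,0,0,0,0.004,0,0,0,0,0,0.005,0,0,0,0,0,0.006,0,0,0,0,0,0.007,0,0,0,0,0,0.007,0,0,0]
}}

```text
clock: 7.35
position: [525.9, 167.1, -1.8]
tcp_rot: [-3.141, -0.0, 1.944]
force: [0.4, -0.4, 0.4]
grip_width: 74.7
grip_force: 0.0
```

Request:
{"fn": "play_rows", "kwargs": {
  "motion": [0,0,0,0,0,0,0,0,0,0,0,0,0,0,0,0,0,0,0,0,0,0,0,0,0,0,0,0,0,0,0,0,0,0,0,0,0,0,0,0,0,0,0,0,0,0,0,0],
  "gripper": 1,
  "newtons": 30
}}

```text
clock: 8.02
position: [525.9, 167.2, -1.5]
tcp_rot: [-3.141, -0.0, 1.944]
force: [-2.5, 0.1, 1.9]
grip_width: 39.5
grip_force: 30.0
```

```bash
python3 - <<'E'
from h import *
a=np.radians(-79.65);d=np.array([np.cos(a),np.sin(a)])
t=np.array([507,-157.8])-195*d;print(t)
step((525.9,167.2,0,111.37),(*t,0,100.35))
E
```

```text
[471.96615402  34.02708265]
mm [-104.36  -98.75   -0.  ] deg z 11.02
```

Request:
{"fn": "play_rows", "kwargs": {
  "motion": [0,0,0,0,0,0,-0.004,-0.004,0,0,0,0.5,-0.012,-0.011,0,0,0,1.5,-0.022,-0.021,0,0,0,2.5,-0.032,-0.03,0,0,0,3.5,-0.042,-0.04,0,0,0,4.5,-0.052,-0.049,0,0,0,5.5,-0.06,-0.057,0,0,0,6.5],
  "newtons": 50
}}

```text
clock: 8.68
position: [494.3, 89.0, -1.5]
tcp_rot: [3.142, 0.0, 1.828]
force: [1.0, 2.5, -1.0]
grip_width: 38.5
grip_force: 50.0
```

```bash
python3 - <<'E'
from h import *
s=bot.observe();print(s)
a=np.radians(-79.65);d=np.array([np.cos(a),np.sin(a)])
t=np.array([507,-157.8])-195*d
p=s['position']; step((p[0],p[1],0,np.degrees(s['tcp_rot'][2])),(*t,0,100.35))
E
```

```text
{'clock': 8.6833, 'joint_positions': array([ 7.60675742e-02,  8.56056644e-02,  1.94679736e+00, -1.15179910e-04,
        1.10912147e+00, -1.80979839e-01]), 'qvel': array([-0.23221122, -0.19398983,  0.20782769,  0.00193471, -0.01737891,
       -0.01682934]), 'joint_torque': array([  0.77068716, -45.41932583, -42.39523888,  -0.46674055,
         0.48107034,   0.05087494]), 'position': array([494.29631356,  88.98120238,  -1.53872448]), 'tcp_rot': array([3.14154417e+00, 1.13709568e-04, 1.82789504e+00]), 'force': array([ 0.96288455,  2.45879485, -1.03789405]), 'moment': array([ 0.29699316, -0.11780665,  0.11852601]), 'grip_force': 49.99355614185333, 'grip_width': 38.52827696272436}
mm [-47.47 -35.57  -0.  ] deg z 4.38
```

Request:
{"fn": "play_rows", "kwargs": {
  "motion": [-0.007,-0.005,0,0,0,0.7,-0.016,-0.012,0,0,0,1.5,-0.025,-0.019,0,0,0,2.4,-0.034,-0.026,0,0,0,3.3,-0.042,-0.032,0,0,0,4,-0.046,-0.0345,0,0,0,4.4,-0.048,-0.036,0,0,0,4.5,-0.048,-0.036,0,0,0,4.5]
}}

```text
clock: 9.35
position: [472.1, 34.0, -1.6]
tcp_rot: [-3.141, 0.001, 1.751]
force: [-0.8, -3.6, 1.0]
grip_width: 38.7
grip_force: 50.0
```

```bash
cat > fit.py <<'E'
from h import *
s=bot.observe();p=s['position'];print(p,np.degrees(s['tcp_rot']),s['force'],s['moment'])
def clampfit(P):
    z=P[(P[...,2]>8)&(P[...,2]<40)&(P[...,1]<-195)&(P[...,1]>-360)&(abs(P[...,0]-506)<90)][:,:2].astype(np.float32)
    k=P[(P[...,2]>145)&(P[...,2]<175)&(P[...,1]<-120)&(P[...,1]>-200)&(abs(P[...,0]-506)<40)]
    return cv2.minAreaRect(z),k.mean(0)
for n in('top','scene'):
    im,d=bot.get_image(n);P=cloud(n,d)
    if n=='top': print(clampfit(P))
    for r in bot.cut_out(n,'coupon')[:2]:
        q=P[r['mask']&(abs(P[...,2]-9)<6)][:,:2].astype(np.float32)
        if len(q)>5: print(n,round(r['p'],2),r['extent'],cv2.minAreaRect(q))
    cv2.imwrite(f'pics/{n}_{s["clock"]:.1f}.png',im)
E
python3 fit.py
```

```text
[472.05859741  33.99714732  -1.57226533] [-1.79960298e+02  4.46318259e-02  1.00329940e+02] [-0.78160851 -3.64321801  0.96846906] [-0.6515711   0.25933176  0.0017686 ]
(((526.367919921875, -263.91845703125), (99.73171997070312, 121.36033630371094), 9.85641098022461), array([ 507.05929017, -157.71345503,  156.53785946]))
top 0.71 [366.1, 219.4, 13.9, 14.0] ((494.2671813964844, -92.56885528564453), (40.380409240722656, 36.10009002685547), 3.4238100051879883)
scene 0.71 [263.6, 192.2, 51.3, 37.6] ((485.9731140136719, -34.26214599609375), (44.85136413574219, 160.77684020996094), 10.35578441619873)
```

```bash
cat > loc.py <<'E'
from h import *
a=np.radians(-79.75);ex=np.array([np.cos(a),np.sin(a)]);ey=np.array([-ex[1],ex[0]]);O=np.array([507,-157.8])
def tocl(q): q=np.asarray(q)[...,:2]-O; return np.stack([q@ex,q@ey],-1)
if __name__=='__main__':
    s=bot.observe();print('tcp in clamp',tocl(s['position']),np.degrees(s['tcp_rot'][2]))
    for n in('top','scene'):
        im,d=bot.get_image(n);P=cloud(n,d);m=max(bot.cut_out(n,'coupon'),key=lambda r:r['p'])
        g=cv2.cvtColor(im,cv2.COLOR_BGR2GRAY)
        # re-intersect mask pixels with plane z=10 (no depth noise)
        v,u=np.nonzero(m['mask']);A=unproj(n,u,v,np.full(len(u),1.));
        f,cx,cy,R,t=cal(n);C=-R.T@t;D=A-C;X=C+D*((10-C[2])/D[:,2])[:,None]
        q=tocl(X)
        print(n,m['p'],m['extent'],'x range',q[:,0].min().round(1),q[:,0].max().round(1))
        for lo in range(-240,40,20):
            w=q[(q[:,0]>lo)&(q[:,0]<lo+20)]
            if len(w)>8: print('  ',lo,len(w),w[:,1].min().round(1),w[:,1].max().round(1),w[:,1].mean().round(1))
E
python3 loc.py
```

```text
tcp in clamp [-1.95598570e+02  1.69137678e-01] 100.38662726239154
top 0.58 [368.7, 221.4, 13.7, 14.2] x range -86.5 -49.0
   -100 27 -19.0 16.7 -2.7
   -80 100 -20.7 20.0 -0.4
   -60 48 -20.8 17.6 -1.2
scene 0.8 [265.3, 193.1, 50.7, 38.5] x range -204.4 -40.0
   -200 53 -15.9 25.2 0.9
   -180 75 -16.9 28.1 5.5
   -160 73 -16.7 26.9 5.1
   -140 79 -17.6 27.8 5.4
   -120 84 -20.4 27.5 4.4
   -100 89 -20.3 29.3 4.2
   -80 94 -20.2 31.0 5.3
   -60 93 -20.0 30.9 6.6
```

Request:
{"fn": "play_rows", "kwargs": {
  "motion": [-0.006,0,0,0,0,0,-0.018,0,0,0,0,0,-0.032,0,0,0,0,0,-0.046,0,0,0,0,0,-0.06,0,0,0,0,0,-0.072,0,0,0,0,0,-0.08,0,0,0,0,0,-0.084,0,0,0,0,0]
}}

```text
clock: 10.42
position: [487.7, -48.6, -1.6]
tcp_rot: [3.142, -0.0, 1.751]
force: [-0.9, 4.1, 1.0]
grip_width: 38.5
grip_force: 50.0
```

```bash
python3 loc.py; python3 - <<'E'
from h import *
im,_=bot.get_image('scene'); im2,_=bot.get_image('top')
A=cv2.resize(im[170:290,190:330],None,fx=2.8,fy=4,interpolation=2)
A=cv2.resize(im[180:280,190:330],(400,286),interpolation=2);B=cv2.resize(im2[180:250,360:460],(400,280),interpolation=2)
cv2.imwrite('pics/e.png',np.vstack([A,B]))
E
```

```text
tcp in clamp [-110.86846221    0.42776905] 100.30905396119472Traceback (most recent call last):
  File "loc.py", line 7, in <module>
    im,d=bot.get_image(n);P=cloud(n,d);m=max(bot.cut_out(n,'coupon'),key=lambda r:r['p'])
                                         ~~~^^^^^^^^^^^^^^^^^^^^^^^^^^^^^^^^^^^^^^^^^^^^^
ValueError: max() iterable argument is empty
```

View pics/e.png

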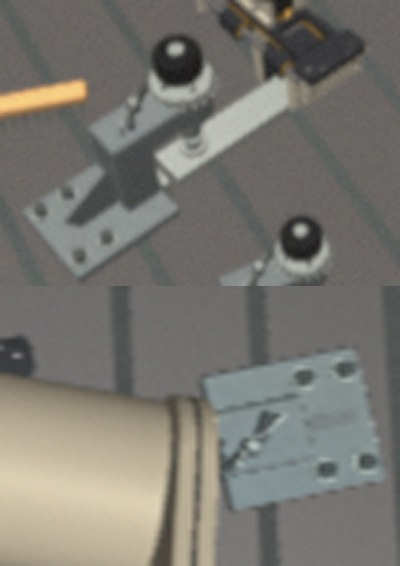

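Request:
{"fn": "play_rows", "kwargs": {
  "motion": [-0.001,0,0,0,0,0,-0.002,0,0,0,0,0,-0.003,0,0,0,0,0,-0.004,0,0,0,0,0,-0.005,0,0,0,0,0,-0.006,0,0,0,0,0,-0.007,0,0,0,0,0,-0.007,0,0,0,0,0]
}}

```text
clock: 11.28
position: [488.8, -54.8, -1.5]
tcp_rot: [3.142, 0.0, 1.752]
force: [-0.4, 3.0, 1.1]
grip_width: 38.9
grip_force: 50.0
```

Request:
{"fn": "play_rows", "kwargs": {
  "motion": [-0.0003,0,0,0,0,0,-0.0006,0,0,0,0,0,-0.0009,0,0,0,0,0,-0.0012,0,0,0,0,0,-0.0015,0,0,0,0,0,-0.0018,0,0,0,0,0,-0.002,0,0,0,0,0,-0.002,0,0,0,0,0],
  "newtons": 20
}}

```text
clock: 11.95
position: [489.1, -56.6, -1.6]
tcp_rot: [-3.142, 0.0, 1.752]
force: [-1.0, 3.8, 1.4]
grip_width: 39.4
grip_force: 20.0
```

Request:
{"fn": "play_rows", "kwargs": {
  "motion": [-0.0002,0,0,0,0,0,-0.0005,0,0,0,0,0,-0.0008,0,0,0,0,0,-0.001,0,0,0,0,0,-0.0012,0,0,0,0,0,-0.0014,0,0,0,0,0,-0.0015,0,0,0,0,0,-0.0015,0,0,0,0,0]
}}

```text
clock: 12.62
position: [489.4, -58.1, -1.5]
tcp_rot: [3.142, 0.0, 1.752]
force: [-0.8, 3.5, 0.5]
grip_width: 39.1
grip_force: 20.0
```

Request:
{"fn": "play_rows", "kwargs": {
  "motion": [-0.0002,0,0,0,0,0,-0.0003,0,0,0,0,0,-0.0005,0,0,0,0,0,-0.0006,0,0,0,0,0,-0.0008,0,0,0,0,0,-0.0009,0,0,0,0,0,-0.001,0,0,0,0,0,-0.001,0,0,0,0,0]
}}

```text
clock: 13.28
position: [489.6, -59.1, -1.5]
tcp_rot: [-3.142, 0.0, 1.752]
force: [-1.1, 2.7, -0.4]
grip_width: 39.6
grip_force: 20.0
```

Request:
{"fn": "play_rows", "kwargs": {
  "motion": [-0.0002,0,0,0,0,0,-0.0003,0,0,0,0,0,-0.0005,0,0,0,0,0,-0.0006,0,0,0,0,0,-0.0008,0,0,0,0,0,-0.0009,0,0,0,0,0,-0.001,0,0,0,0,0,-0.001,0,0,0,0,0]
}}

```text
clock: 13.95
position: [489.7, -59.7, -1.6]
tcp_rot: [-3.141, -0.001, 1.752]
force: [-0.1, 5.2, 1.2]
grip_width: 39.7
grip_force: 20.0
```

Request:
{"fn": "play_rows", "kwargs": {
  "motion": [-0.0002,0,0,0,0,0,-0.0003,0,0,0,0,0,-0.0005,0,0,0,0,0,-0.0006,0,0,0,0,0,-0.0008,0,0,0,0,0,-0.0009,0,0,0,0,0,-0.001,0,0,0,0,0,-0.001,0,0,0,0,0]
}}

```text
clock: 14.62
position: [489.7, -59.7, -1.6]
tcp_rot: [-3.141, -0.002, 1.752]
force: [-2.4, 9.6, 3.2]
grip_width: 39.3
grip_force: 20.0
```

Request:
{"fn": "play_rows", "kwargs": {
  "motion": [0,0,0,0,0,0,0,0,0,0,0,0,0,0,0,0,0,0,0,0,0,0,0,0,0,0,0,0,0,0,0,0,0,0,0,0,0,0,-0.005,0,0,0,0,0,-0.015,0,0,0],
  "gripper": 0.2
}}

```text
clock: 15.28
position: [488.7, -60.8, 12.7]
tcp_rot: [-3.139, -0.001, 1.752]
force: [-0.1, -1.2, -0.5]
grip_width: 74.1
grip_force: 0.0
```

Request:
{"fn": "play_rows", "kwargs": {
  "motion": [0,0,-0.02,0,0,0,0,0,-0.045,0,0,0,0,0,-0.075,0,0,0,0,0,-0.105,0,0,0,0,0,-0.135,0,0,0,0,0,-0.155,0,0,-6,0,0,-0.165,0,0,-13,0,0,-0.17,0,0,-20]
}}

```text
clock: 15.95
position: [491.4, -61.3, 187.5]
tcp_rot: [3.138, 0.004, 2.107]
force: [0.4, 0.8, 0.2]
grip_width: 74.4
grip_force: 0.0
```

Request:
{"fn": "play_rows", "kwargs": {
  "motion": [0,0,0,0,0,-7,0,0,0,0,0,-14,0,0,0,0,0,-21,0,0,0,0,0,-28,0,0,0,0,0,-35,0,0,0,0,0,-42,0,0,0,0,0,-49,0,0,0,0,0,-56]
}}

```text
clock: 16.62
position: [490.0, -61.0, 184.6]
tcp_rot: [-3.141, 0.001, 3.084]
force: [0.8, -0.4, -0.2]
grip_width: 74.7
grip_force: 0.0
```

```bash
python3 loc.py; python3 - <<'E'
from h import *
s=bot.observe();p=s['position'];print(s['joint_positions'])
step((*p,np.degrees(s['tcp_rot'][2])%360),(507,-157.8,180,190))
E
```

```text
tcp in clamp [-98.25673052   0.53154241] 176.71221641663465
[-2.27718941e-01 -1.48087007e-01  1.81221416e+00 -7.26073346e-05
  1.47640543e+00 -1.73757104e+00]
mm [-22.79 -95.55   4.5 ] deg z -13.49Traceback (most recent call last):
  File "loc.py", line 7, in <module>
    im,d=bot.get_image(n);P=cloud(n,d);m=max(bot.cut_out(n,'coupon'),key=lambda r:r['p'])
                                         ~~~^^^^^^^^^^^^^^^^^^^^^^^^^^^^^^^^^^^^^^^^^^^^^
ValueError: max() iterable argument is empty
```

Request:
{"fn": "play_rows", "kwargs": {
  "motion": [-0.002,-0.008,0,0,0,-2,-0.006,-0.024,0,0,0,-4,-0.01,-0.042,0,0,0,-6,-0.015,-0.062,0,0,0,-8,-0.019,-0.08,0,0,0,-10,-0.022,-0.091,0,0,0,-12,-0.0228,-0.0955,0,0,0,-13.5,-0.0228,-0.0955,0,0,0,-13.5]
}}

```text
clock: 17.38
position: [506.7, -159.0, 184.0]
tcp_rot: [-3.141, 0.0, -2.974]
force: [-0.8, 0.4, 0.7]
grip_width: 74.7
grip_force: 0.0
```

```bash
python3 - <<'E'
from loc import *
n='scene';im,d=bot.get_image(n);s=bot.observe();p=s['position'];print(p,np.degrees(s['tcp_rot'][2]),s['moment'])
step((*p,np.degrees(s['tcp_rot'][2])%360),(507,-157.8,127,190))
S=5;u0,v0=190,170;A=cv2.resize(im[v0:v0+115,u0:u0+155],None,fx=S,fy=S,interpolation=2)
for y in(-20,20):
    for z in (0,10) if y==20 else (10,):
        pts=[np.array(proj(n,(*(O+x*ex+y*ey),z))) for x in(-155,45)]
        pts=[tuple(int(k) for k in (q-[u0,v0]+.5)*S) for q in pts]; cv2.line(A,*pts,(0,0,255),1)
for x in(-155,45):
    pts=[np.array(proj(n,(*(O+x*ex+y*ey),10))) for y in(-20,20)]
    pts=[tuple(int(k) for k in (q-[u0,v0]+.5)*S) for q in pts]; cv2.line(A,*pts,(0,255,0),1)
cv2.imwrite('pics/f.png',A)
E
```

```text
[ 506.64432489 -158.17758386  183.91928408] -170.42603183052728 [ 0.0688427 -0.0132679  0.0021467]
mm [-0.41  0.31 56.92] deg z -0.43
```

View pics/f.png

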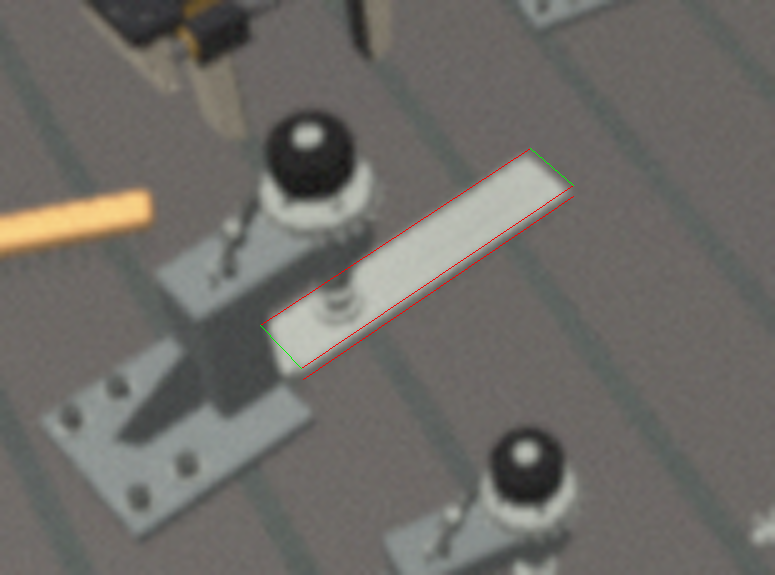

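Request:
{"fn": "play_rows", "kwargs": {
  "motion": [-0.0002,0.0002,0.006,0,0,0,-0.0004,0.0003,0.014,0,0,0,-0.0004,0.0003,0.023,0,0,0,-0.0004,0.0003,0.032,0,0,0,-0.0004,0.0003,0.041,0,0,0,-0.0004,0.0003,0.049,0,0,0,-0.0004,0.0003,0.054,0,0,0,-0.0004,0.0003,0.057,0,0,0]
}}

```text
clock: 18.1
position: [506.4, -157.1, 125.1]
tcp_rot: [3.141, -0.001, -2.969]
force: [-0.5, 0.1, -0.3]
grip_width: 74.5
grip_force: 0.0
```

```bash
python3 - <<'E'
from loc import *
n='scene';im,d=bot.get_image(n);s=bot.observe();print(s['position'],s['force'],s['moment'])
cv2.imwrite('pics/g.png',cv2.resize(im[150:250,190:310],None,fx=5,fy=5,interpolation=2))
E
```

```text
[ 506.34399938 -157.09394135  124.98718375] [-0.70300491 -0.19934232 -0.06946794] [0.06879858 0.00196759 0.03411453]
```

View pics/g.png

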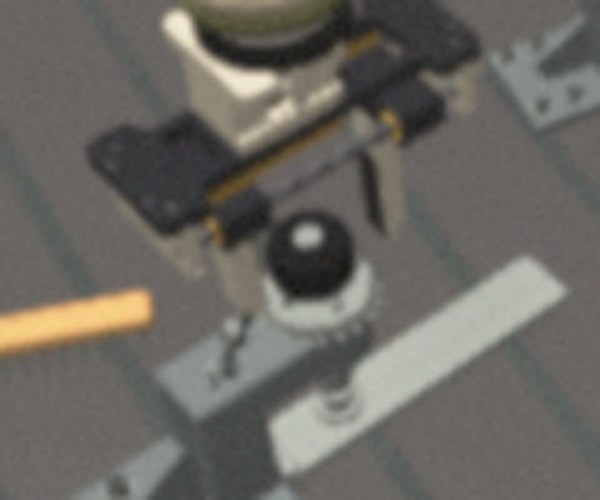

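```bash
python3 - <<'E'
from h import *
n='scene';im,d=bot.get_image(n);Q=cloud(n,d)
for (v0,v1,u0,u1) in((200,216,233,244),(185,200,262,273)):
    print(np.round(Q[v0:v1,u0:u1,2]).astype(int)); s=Q[v0:v1,u0:u1].reshape(-1,3); s=s[(s[:,2]>130)]; print(np.median(s,0))
print(bot.observe()['position'])
E
```

```text
[[184 188 225 191 189 182 179 182   0  -1 154]
 [178 182 186 187 184 182 182 180 172  -2 151]
 [171 176 182 182 179 177 174 170 172  -2 150]
 [166 169 177 177 175 175 171 171 169  -4 142]
 [ -1 164 172 177 173 171 171 167 164 115 115]
 [ -2 162 165 173 169 169 165 166 161   0 116]
 [ -2 153 159 165 169 163 162 157 155 154 118]
 [ -5  -1 151 158 162 162 160 158 157 153 116]
 [ -2   0 146 156 160 156 154 156 149 149 118]
 [  1  -3  -1 146 155 154 151 150 145 145 119]
 [ -2  -2   0  -3 147 150 148 145 144 141 117]
 [  2   0  -4   1  -1 147 145 141 140 136 132]
 [ -1  -6  -5  -5   2 117 140 139 138 135 132]
 [  1   0  -2  -3 119 118 114 111 104 110 109]
 [  0  -1   0 118 118 116 113 104 103 110 102]
 [ -3  -4 121 125 120 117 109 103 104 102 105]]
[ 523.35797262 -203.78484538  162.4078523 ]
[[168 174 177 177 181 176 173 172 170  -1  -1]
 [165 168 174 177 173 174 172 167 167  -3   0]
 [160 167 169 173 168 168 166 163 161  -1  -3]
 [156 162 163 167 167 167 961 163 159   0   1]
 [ -4 157 160 164 163 163 159 159 155  -6   3]
 [  1 152 156 160 160 160 157 155 151  -3  -5]
 [  2 146 151 157 157 155 151 153 147  -4  -4]
 [ -4 142 143 153 151 150 149 148 144   1  -2]
 [  0 136 142 146 149 151 143 144 142  -1  -1]
 [  0 132 138 142 146 143 143 138  -1  -3  -2]
 [ -1   1 132 138 139 140 140 134  -1   0  -1]
 [ -1  -2   1 131 138 138 134  -2  -2  -1  -1]
 [ -1   0   0  -1   0 961  -2   1   2  -3  -1]
 [  0  -5  -1   3  -3  -4  -1  -1  -1  -4  -2]
 [  1  -3   1  -3  -1  -2  -2   2   0  -1   2]]
[ 507.62592222 -118.38259261  156.7125041 ]
[ 506.58733855 -157.21407464  125.70120055]
```

Request:
{"fn": "play_rows", "kwargs": {
  "motion": [0,0,0,0,0,0,0,0,0,0,0,0,0,0,0,0,0,0,0,0,0,0,0,0,0,0,0,0,0,0,0,0,0,0,0,0,0,0,0,0,0,0,0,0,0,0,0,0],
  "gripper": 1,
  "newtons": 50
}}

```text
clock: 18.87
position: [507.8, -160.7, 127.0]
tcp_rot: [-3.136, 0.001, -2.971]
force: [3.5, -14.7, -4.7]
grip_width: 43.3
grip_force: 50.0
```

```bash
cat > o.py <<'E'
from h import *
s=bot.observe();print(s['clock'],s['position'].round(2),'yaw',np.degrees(s['tcp_rot'][2]).round(2),'j6',s['joint_positions'][5].round(4),'F',s['force'].round(2),'M',s['moment'].round(3),'t6',s['joint_torque'][5].round(3),s['grip_width'].round(1),s['grip_force'].round(0),s['qvel'][5].round(3))
E
python3 o.py
```

```text
Traceback (most recent call last):
  File "o.py", line 2, in <module>
    s=bot.observe();print(s['clock'],s['position'].round(2),'yaw',np.degrees(s['tcp_rot'][2]).round(2),'j6',s['joint_positions'][5].round(4),'F',s['force'].round(2),'M',s['moment'].round(3),'t6',s['joint_torque'][5].round(3),s['grip_width'].round(1),s['grip_force'].round(0),s['qvel'][5].round(3))
                                                                                                                                                                                                                                 ^^^^^^^^^^^^^^^^^^^^^
AttributeError: 'float' object has no attribute 'round'
```

```bash
sed -i "s/s=bot.observe()/s={k:np.asarray(v) for k,v in bot.observe().items()}/" o.py; python3 o.py
```

```text
18.8667 [ 507.79 -160.73  127.04] yaw -170.21 j6 -2.1406 F [  3.48 -14.68  -4.7 ] M [-2.226 -0.587  0.059] t6 0.006 43.3 50.0 -0.001
```

Request:
{"fn": "play_rows", "kwargs": {
  "motion": [0,-0.0005,0,0,0,0,0,-0.001,0,0,0,0,0,-0.0015,0,0,0,0,0,-0.002,0,0,0,0,0,-0.0025,0,0,0,0,0,-0.003,0,0,0,0,0,-0.0035,0,0,0,0,0,-0.0035,0,0,0,0]
}}

```text
clock: 19.53
position: [507.8, -160.9, 127.0]
tcp_rot: [-3.141, 0.001, -2.969]
force: [-0.8, -1.2, 4.5]
grip_width: 43.4
grip_force: 50.0
```

```bash
python3 o.py
```

```text
19.5333 [ 507.84 -160.92  126.97] yaw -170.14 j6 -2.1462 F [-0.82 -1.17  4.47] M [-0.168  0.173 -0.046] t6 -0.054 43.4 50.0 0.001
```

Request:
{"fn": "play_rows", "kwargs": {
  "motion": [0,0,0,0,0,2,0,0,0,0,0,5,0,0,0,0,0,9,0,0,0,0,0,13,0,0,0,0,0,17,0,0,0,0,0,20,0,0,0,0,0,22,0,0,0,0,0,22]
}}

```text
clock: 20.2
position: [507.9, -161.1, 127.0]
tcp_rot: [-3.141, 0.001, 2.928]
force: [-0.9, -3.2, 5.4]
grip_width: 43.0
grip_force: 50.0
```

```bash
python3 o.py
```

```text
20.2 [ 507.87 -161.06  126.99] yaw 167.78 j6 -1.7605 F [-0.88 -3.16  5.38] M [-0.383  0.147 -0.038] t6 0.873 43.0 50.0 -0.072
```

Request:
{"fn": "play_rows", "kwargs": {
  "motion": [0,0,0,0,0,2,0,0,0,0,0,4,0,0,0,0,0,6,0,0,0,0,0,8,0,0,0,0,0,9,0,0,0,0,0,9,0,0,0,0,0,9,0,0,0,0,0,9]
}}

```text
clock: 20.87
position: [507.8, -161.1, 126.9]
tcp_rot: [-3.141, 0.001, 2.774]
force: [-2.2, -3.1, 4.8]
grip_width: 43.2
grip_force: 50.0
```

```bash
cat > o.py <<'E'
from h import *
L=[]
for i in range(4):
    if i: bot.get_image('scene')
    L.append(bot.observe())
s=L[-1]
yaw=np.degrees(s['tcp_rot'][2])%360
print(round(s['clock'],2),s['position'].round(2),'yaw',yaw.round(2),'teeth',((189.86-yaw)/18).round(3),'F',np.mean([l['force'] for l in L],0).round(1),'grip',round(s['grip_width'],1))
print('Mz',[round(l['moment'][2],3) for l in L],np.mean([l['moment'][2] for l in L]).round(3),'t6',[round(l['joint_torque'][5],3) for l in L])
E
python3 o.py
```

```text
21.02 [ 507.85 -161.11  126.96] yaw 158.95 teeth 1.717 F [-1.3 -3.6  4.9] grip 43.4
Mz [np.float64(0.002), np.float64(-0.047), np.float64(0.017), np.float64(-0.076)] -0.026 t6 [np.float64(0.002), np.float64(-0.004), np.float64(-0.005), np.float64(-0.005)]
```

Request:
{"fn": "play_rows", "kwargs": {
  "motion": [0,0,0,0,0,2,0,0,0,0,0,4,0,0,0,0,0,6,0,0,0,0,0,8,0,0,0,0,0,9,0,0,0,0,0,9,0,0,0,0,0,9,0,0,0,0,0,9]
}}

```text
clock: 21.68
position: [507.8, -161.2, 127.0]
tcp_rot: [-3.141, 0.001, 2.617]
force: [-1.4, -3.4, 5.5]
grip_width: 43.2
grip_force: 50.0
```

```bash
python3 o.py
```

```text
21.83 [ 507.81 -161.18  126.95] yaw 149.95 teeth 2.217 F [-1.4 -3.1  5.3] grip 43.5
Mz [np.float64(-0.055), np.float64(-0.033), np.float64(-0.043), np.float64(-0.039)] -0.042 t6 [np.float64(-0.033), np.float64(-0.04), np.float64(-0.041), np.float64(-0.041)]
```

Request:
{"fn": "play_rows", "kwargs": {
  "motion": [0,0,0,0,0,2,0,0,0,0,0,4,0,0,0,0,0,6,0,0,0,0,0,8,0,0,0,0,0,9,0,0,0,0,0,9,0,0,0,0,0,9,0,0,0,0,0,9]
}}

```text
clock: 22.5
position: [507.8, -161.2, 126.9]
tcp_rot: [-3.141, 0.001, 2.46]
force: [-0.7, -4.4, 5.9]
grip_width: 43.3
grip_force: 50.0
```

```bash
python3 o.py
```

```text
22.65 [ 507.79 -161.22  126.95] yaw 140.96 teeth 2.717 F [-1.7 -4.3  5.5] grip 43.1
Mz [np.float64(0.117), np.float64(0.146), np.float64(0.089), np.float64(0.142)] 0.124 t6 [np.float64(0.135), np.float64(0.128), np.float64(0.127), np.float64(0.127)]
```

Request:
{"fn": "play_rows", "kwargs": {
  "motion": [0,0,0,0,0,2,0,0,0,0,0,4,0,0,0,0,0,6,0,0,0,0,0,8,0,0,0,0,0,9,0,0,0,0,0,9,0,0,0,0,0,9,0,0,0,0,0,9]
}}

```text
clock: 23.32
position: [507.8, -161.3, 127.0]
tcp_rot: [-3.141, 0.001, 2.303]
force: [-1.3, -3.6, 5.6]
grip_width: 43.5
grip_force: 50.0
```

```bash
python3 o.py
```

```text
23.47 [ 507.75 -161.3   126.96] yaw 131.96 teeth 3.217 F [-1.5 -4.2  5.5] grip 43.2
Mz [np.float64(0.172), np.float64(0.164), np.float64(0.205), np.float64(0.084)] 0.156 t6 [np.float64(0.174), np.float64(0.167), np.float64(0.166), np.float64(0.166)]
```

Request:
{"fn": "play_rows", "kwargs": {
  "motion": [0,0,0,0,0,2,0,0,0,0,0,4,0,0,0,0,0,6,0,0,0,0,0,8,0,0,0,0,0,9,0,0,0,0,0,9,0,0,0,0,0,9,0,0,0,0,0,9]
}}

```text
clock: 24.13
position: [507.7, -161.3, 127.0]
tcp_rot: [-3.141, 0.001, 2.146]
force: [-1.6, -4.9, 6.0]
grip_width: 43.5
grip_force: 50.0
```

```bash
python3 o.py
```

```text
24.28 [ 507.72 -161.32  126.95] yaw 122.97 teeth 3.716 F [-2.2 -4.1  6.1] grip 43.7
Mz [np.float64(0.254), np.float64(0.343), np.float64(0.273), np.float64(0.244)] 0.279 t6 [np.float64(0.284), np.float64(0.277), np.float64(0.275), np.float64(0.276)]
```

Request:
{"fn": "play_rows", "kwargs": {
  "motion": [0,0,0,0,0,2,0,0,0,0,0,4,0,0,0,0,0,6,0,0,0,0,0,8,0,0,0,0,0,10,0,0,0,0,0,11.5,0,0,0,0,0,12.3,0,0,0,0,0,12.3]
}}

```text
clock: 24.95
position: [507.7, -161.4, 127.0]
tcp_rot: [-3.141, 0.001, 1.931]
force: [-1.1, -4.9, 6.2]
grip_width: 42.6
grip_force: 50.0
```

```bash
python3 o.py
```

```text
25.1 [ 507.63 -161.36  126.94] yaw 110.67 teeth 4.399 F [-1.8 -4.5  5.8] grip 43.3
Mz [np.float64(0.391), np.float64(0.39), np.float64(0.323), np.float64(0.361)] 0.366 t6 [np.float64(0.751), np.float64(0.538), np.float64(0.415), np.float64(0.378)]
```

Request:
{"fn": "play_rows", "kwargs": {
  "motion": [0,0,0,0,0,0,0,0,0,0,0,0,0,0,0,0,0,0,0,0,0,0,0,0,0,0,0,0,0,0,0,0,0,0,0,0,0,0,0,0,0,0,0,0,0,0,0,0],
  "gripper": 0.2
}}

```text
clock: 25.77
position: [507.6, -160.8, 126.4]
tcp_rot: [-3.142, -0.0, 1.93]
force: [0.2, 0.3, -0.5]
grip_width: 74.6
grip_force: 0.0
```

Request:
{"fn": "play_rows", "kwargs": {
  "motion": [0,0,-0.005,0,0,0,0,0,-0.015,0,0,0,0,0,-0.03,0,0,0,0,0,-0.05,0,0,0,0,0,-0.075,0,0,0,0,0,-0.1,0,0,0,0,0,-0.125,0,0,0,0,0,-0.14,0,0,0]
}}

```text
clock: 26.43
position: [508.5, -161.2, 271.0]
tcp_rot: [3.138, 0.003, 1.93]
force: [0.8, -0.5, 0.1]
grip_width: 74.2
grip_force: 0.0
```

Request:
{"fn": "play_rows", "kwargs": {
  "motion": [0.02,0,0,0,0,0,0.05,0,0,0,0,0,0.08,0,0,0,0,0,0.115,0,0,0,0,0,0.15,0,0,0,0,0,0.18,0,0,0,0,0,0.195,0,0,0,0,0,0.2,0,0,0,0,0]
}}

```text
clock: 27.1
position: [436.8, 28.5, 267.9]
tcp_rot: [3.139, 0.0, 1.932]
force: [-0.2, -0.3, 0.1]
grip_width: 74.5
grip_force: 0.0
```

```bash
python3 - <<'E'
from h import *
im,_=bot.get_image('scene'); im2,_=bot.get_image('top'); print(bot.observe()['position'])
A=cv2.resize(im[175:270,195:325],(550,400),interpolation=2);B=cv2.resize(im2[185:245,370:470],(330,198),interpolation=2)
cv2.imwrite('pics/i.png',np.vstack([A,np.pad(B,((0,0),(0,220),(0,0)))]))
E
```

```text
[437.51476619  26.858307   267.50933832]
```

View pics/i.png

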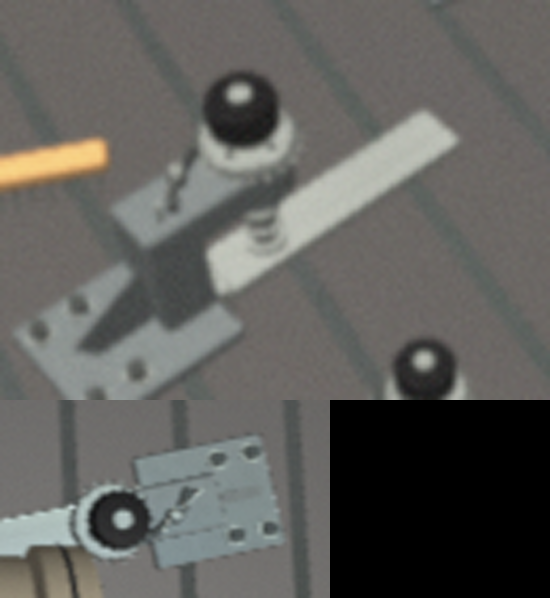

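The picture shows the coupon butted against the stop, square under the foot, with the foot bearing on it. The pawl is in the wheel and the arm is clear.

```bash
python3 -c "
from workcell import bot
print(bot.close_job())"
```

```text
the job is handed in; nothing more can be done
None
```

The job is handed in, with no verdict returned: the coupon is against the stop (about 10 N), square and central under the foot; I felt the foot bear at about 2.5 teeth, wound to 4.4 and let go so the pawl should hold at tooth 4, two clicks on, though I did not measure the wheel's final position.

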